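Fit the support rollers under the clay sheeter's lift-off guard

TASK

Get the clay sheeter ready for class: pinch the clear guard's two sprung hinge pins in, lift the guard off and lay it flat on the clear table beside the machine, on the robot's right. Fit each loose roller fully home in a bay of its own (any bay), fixed stub in the hole of the right rail, sprung stub down in the slot of the left rail. Then put the guard back flat over the bed with both pins sprung home in their hinge pockets; leave the other things on the table alone.

Things in the scene. Friction and masses are not known exactly. Their poses are not given: they have to be found in the camera images.
- sheeter: fixed bench-top clay sheeter. Origin on the table under the middle of its roller bed; x away from the robot, y left, z up. Bed x -145 to 225 mm, pan at z 22 mm, rails' inner faces at y +/-85 mm, rail tops at z 93 mm. Four bays at x -99, -33, 33, 99 mm, each a hole in the right rail and a slot in the left. Head (driven rollers, 187 mm high) from x 225 mm; motor box on its left to y 205 mm
- hinge_l (a point): middle of the mouth of the left hinge pocket (15 mm wide, 14 mm high, 14 mm deep, running to the sheeter's +y), at x 141, y 99, z 106 mm of the sheeter, in the inner face of the side plate that stands outside the left rail, as long as the bed and up to z 121 mm
- hinge_r (a point): the same on the right, running to -y, in a bracket on the right rail that is 28 mm high and 40 mm along x; mouth at x 141, y -99, z 106 mm of the sheeter
- guard: clear guard lying on the rails, 0.4 kg: panel 276 x 190 x 3 mm, x -216 to +60 mm. Origin: its underside midway between two upright dark steel pull tabs (under its centre of mass); x to the hinge edge, z up. Hinge axis at x 60, z 13 mm. Tabs at y +/-26 mm: 6 mm thick, 36 mm along x, z 18 to 60 mm, outer faces 58 mm apart; grip at z 46 mm, clear of straps (z 27 mm)
- guard_pin_l (a point): end of the sprung hinge pin on the guard's +y side (9 mm thick, round end, at y 108 mm of the guard). Pinching both tabs in fully (13 mm each, to 32 mm over both; 3 to 6 N each) draws both pins in to y +/-95 mm, level with the panel's sides: the guard then lifts straight up. Let go, they spring out
- guard_pin_r (a point): the same on its -y side. Home: guard's underside on the rail tops (z 93 mm), origin at x 81, y 0 of the sheeter (4 mm side play), each pin 9 mm (5 to 13) into its pocket. The guard also lies flat on the table
- roller_a: support roller on the table (three or four of roller_a to _d are there), 0.17 kg: aluminium tube 36 mm thick, 152 mm long, six-sided grey collar 40 mm across flats, 14 mm long, at each end. Origin on the axis at mid-tube, 20 mm up when lying; y along the axis to the sprung end
- roller_b: same as roller_a. A roller is home with its fixed stub in a hole up to the collar and its sprung stub in the same bay's slot, both on the floor of their recess: origin then at the bay's x, y -9, z 66.5 mm of the sheeter, stub still pressed in by 2 mm. Holes are in the right rail's inner face: 15 mm wide, 10 mm deep, z 62 to 76 mm, closed above
- roller_c: same as roller_a. The slots are in the left rail: 15 mm wide, open at the top, floor at z 62 mm, 14 mm deep back to the side plate's inner face (y 99 mm). That plate stands 28 mm higher than the rails: above its slot, a sprung stub can be pressed in against the plate, then let down into the slot
- roller_d: same as roller_a. A level roller passes down between the rails only with its sprung stub pressed in 11 to 19 mm (origin at y 0 to 8 mm of the sheeter); above the rails, not pressed, it clears the side plate with its origin at y -12 mm or less
- pin_a (a point): end of roller_a's fixed steel stub, on the axis: 9 mm thick, 8 mm long, at y -84 mm of the roller
- spring_a (a point): end of roller_a's sprung steel stub, on the axis: 9 mm thick, at y 110 mm of the roller, 34 mm beyond the collar; pushes in up to 21 mm (0.8 N, rising 0.1 N per mm)
- pin_b (a point): end of roller_b's fixed steel stub, on the axis: 9 mm thick, 8 mm long, at y -84 mm of the roller
- spring_b (a point): end of roller_b's sprung steel stub, on the axis: 9 mm thick, at y 110 mm of the roller, 34 mm beyond the collar; pushes in up to 21 mm (0.8 N, rising 0.1 N per mm)
- pin_c (a point): end of roller_c's fixed steel stub, on the axis: 9 mm thick, 8 mm long, at y -84 mm of the roller
- spring_c (a point): end of roller_c's sprung steel stub, on the axis: 9 mm thick, at y 110 mm of the roller, 34 mm beyond the collar; pushes in up to 21 mm (0.8 N, rising 0.1 N per mm)
- pin_d (a point): end of roller_d's fixed steel stub, on the axis: 9 mm thick, 8 mm long, at y -84 mm of the roller
- spring_d (a point): end of roller_d's sprung steel stub, on the axis: 9 mm thick, at y 110 mm of the roller, 34 mm beyond the collar; pushes in up to 21 mm (0.8 N, rising 0.1 N per mm)
- bisque_bowl: unglazed terracotta bowl, 120 mm wide, 50 mm high; a bystander, origin at its underside
- glaze_jar: white plastic jar with black lid, 70 mm wide, 85 mm high; a bystander, origin at its underside
- water_cup: white cup, 76 mm wide, 90 mm high; a bystander, origin at its underside
- brush: brush, 180 mm long, lying flat; a bystander
- cutter: round steel cutter, 72 mm wide, 28 mm high; a bystander, origin at its underside
- tile: terracotta tile, 80 x 80 x 10 mm; a bystander, origin at its underside

How it is judged:
By the outcome, as a careful person would: the job done as asked, in the order asked, and still so for the second after the job is handed in, with the robot touching nothing.
Of roller_a, roller_b, roller_c, roller_d only 3 to 4 are there at a start; the rules pass over those that are not, and their reading is None.
At some moment in a run one of roller_a, roller_b, roller_c, roller_d may be knocked a few centimetres aside while the robot is not near it.
It also fails if it takes over 210 s, if anything falls off the work surface, if the arm or the gripper's body presses on something with over 40 N, if the wrist force passes 120 N, or if a joint passes its speed limit or range.

ROBOT

A 6-joint arm with a two-finger parallel gripper is mounted at the origin on the work surface. World frame = base frame: x ahead of the robot, y to its left, z up, the work surface at z = 0. Lengths are in m, angles in degrees, forces in N, time in s.
With the tool pointing down it reaches from about 0.325 to 0.9 m from the base axis. Payload 6.1 kg.
Tool frame: the origin (TCP) lies midway between the tips of the shut fingers; the grasp point (between the pads) lies 19 mm behind it; z points along the fingers, y is the line along which they close (so a half turn about z gives the same grasp; the last joint's range is limited). The gripper opens to 87 mm and grips with 3 to 60 N. Pads are 19 mm wide; open, the fingers measure 117 mm over their backs; the gripper's body (75 mm by 190 mm) begins 51 mm behind the grasp point.
Start: joints at [-72.771, 12.628, 87.462, -0, 79.91, -7.225], TCP at [0.259, -0.569, 0.223] pointing down, gripper open.
Joint ranges: [-170.65, 170.65], [-52.31, 119.04], [5.05, 147.46], [-71.25, 251.25], [11.57, 151.72], [-153.62, 153.62]. Speed limits (degrees/s): [147.25, 147.25, 172.46, 180, 180, 180].

INTERFACE

Orientations are given as [roll, pitch, yaw] about the fixed x, y, z axes, in that order (R = Rz(yaw) Ry(pitch) Rx(roll)).
In Python, from rig import arm gives the robot as it stands. Calls block until the motion is done:
- arm.movep(position, orientation): joint-space move of the TCP to a pose.
- arm.move_l(position, rot=None, feed=0.15, max_force=None): straight line of the TCP; rot=None keeps the orientation; feed is the mean speed in m/s. With max_force (N) it stops when the force on the tool has changed by that much, and returns True; else False.
- arm.goto_joints(angles): joint-space move.
- arm.open() and arm.grasp(newtons=None): open the fingers fully, or close them until they stop; newtons is the grip in N (None keeps the last).
- arm.wait(seconds).
- arm.inverse_kinematics(position, orientation): joint angles nearest the present ones, or None.
- arm.state(): the state.
- arm.grab_frame(name): name is "side" or "top" or "wrist"; returns (picture, depth): 384x512x3 uint8, blue, green, red; 384x512 float32, m along the optical axis (not along the pixel's ray), 0 where there is no reading.
- arm.camera_params(name): a dict with "fx", "fy", "cx", "cy" (pixels), "rvec" (rotation vector, rad) and "tvec" (3), from world to camera coordinates, as OpenCV has them; the wrist camera has in their place "T_tool_cam" (4x4, takes a point from camera to tool coordinates, whose origin is the TCP and whose axes are the flange's). Camera axes: x right, y down, z forward; pixel columns grow to the right and rows downward; lengths in m; the calibration is good to about 2 mm. A picture is of the moment at which its call begins: read the wrist's pose just before it. camera_params takes no time and is no camera call.
A pose or a line that the arm cannot do raises arm.MotionError and nothing moves.
- arm.job_done(): hands the job in; it is judged then, once.
The state is a dict: "time_s": time; "joints": joint angles; "joint_velocities": joint speeds; "joint_efforts": joint torques, N m; "tool_pos": TCP position; "eef_rot": TCP orientation; "wrist_force": force on the tool from outside, world axes, zero at the start; "wrist_torque": the same for the moment, N m; "width": finger opening in m; "gripper_force": force on a finger pad.
Only numpy, scipy, OpenCV 4.12 (cv2) and the standard library are available. Lean on these libraries where they do the work, as an engineer would, in place of code of your own. Each camera call takes 0.05 s, during which the arm holds its last target. There are 200 camera calls.

## Working session

There is one attempt and no reset: what is moved stays moved. The work goes in short steps, each a Python script; the robot and the scene stay as the last script left them, time stands still between calls to the robot, and variables do not carry over. Pictures are saved under pics/ and viewed, at most 14 in all, crops included, and the job is handed in when it is done.

```bash
ls; mkdir -p pics; python3 - <<'E'
from rig import arm
import cv2,numpy as np
for n in ["top","side"]:
    p,d=arm.grab_frame(n); cv2.imwrite(f"pics/{n}0.png",p); np.save(f"pics/{n}0.npy",d)
    c=arm.camera_params(n); R=cv2.Rodrigues(np.array(c["rvec"]))[0]; print(n,c["fx"],-R.T@np.array(c["tvec"]).ravel(),R[2])
print(arm.camera_params("wrist")["T_tool_cam"]); print(arm.state())
E
```

```text
pics
top 385.8614871266159 [0.30022609 0.02201855 1.3677378 ] [ 0.15497111  0.01564292 -0.98779515]
side 455.5398312778574 [0.13721191 1.07395268 0.92661162] [ 0.26081695 -0.76285229 -0.5916341 ]
[[ 1.69231925e-04 -9.61494003e-01 -2.74825861e-01  7.49881814e-02]
 [ 9.99999938e-01  2.47487712e-04 -2.50071212e-04 -3.12577747e-04]
 [ 3.08457994e-04 -2.74825802e-01  9.61493985e-01 -1.61268373e-01]
 [ 0.00000000e+00  0.00000000e+00  0.00000000e+00  1.00000000e+00]]
{'time_s': 0.1, 'joints': array([-7.27695258e+01,  1.26741590e+01,  8.75203458e+01, -1.58496335e-03,
        7.99101323e+01, -7.22482345e+00]), 'joint_velocities': array([ 0.01288631, -0.08762678, -0.06351963, -0.01336868, -0.0194254 ,
       -0.10971219]), 'joint_efforts': array([ 1.03345559e-03, -4.95940411e+01, -3.88521945e+01,  7.00792205e-02,
        5.14107104e-02, -5.19424998e-05]), 'tool_pos': array([ 0.25855784, -0.56838011,  0.22149901]), 'eef_rot': array([-1.79895998e+02, -1.16119167e-02,  2.44555662e+01]), 'wrist_force': array([-0.72776   ,  0.45600917,  0.28266796]), 'wrist_torque': array([ 0.01554344, -0.00552564,  0.01147502]), 'gripper_force': 0.0, 'width': 0.0871423183064477}
```

View pics/top0.png

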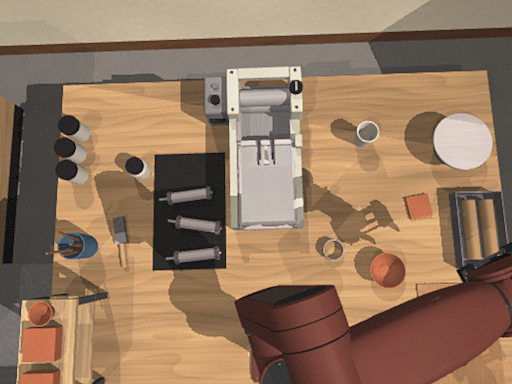

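View pics/side0.png

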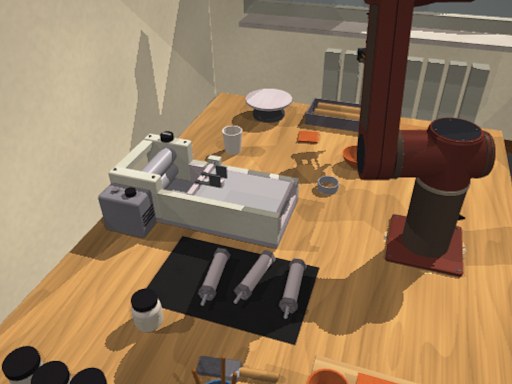

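The top view shows the machine at about (265,150). Three rollers lie on the black mat at (189,195), (198,225) and (196,256), with their sprung ends to the left. The table right of the machine is clear between the cup (367,132), the cutter (333,250) and the tile (419,206). The side view agrees. Next I measure from depth.

```bash
cat > h.py <<'E'
from rig import arm
import cv2,numpy as np
from scipy.spatial.transform import Rotation as Ro
def cloud(n):
    st=arm.state(); p,d=arm.grab_frame(n); c=arm.camera_params(n)
    v,u=np.mgrid[:384,:512]; P=np.stack([(u-c["cx"])/c["fx"]*d,(v-c["cy"])/c["fy"]*d,d],-1)
    if n=="wrist":
        T=np.array(c["T_tool_cam"]); P=P@T[:3,:3].T+T[:3,3]
        P=P@Ro.from_euler('xyz',st["eef_rot"],degrees=True).as_matrix().T+st["tool_pos"]
    else:
        R=cv2.Rodrigues(np.array(c["rvec"]))[0]; P=(P-np.array(c["tvec"]).ravel())@R
    P[d==0]=np.nan
    return p,P
def ortho(p,P,x,y,s,f,hmap=False):
    "x,y ranges (m), s px/m; up=+x, left=+y"
    ok=np.isfinite(P[...,0]); q=P[ok]; col=p[ok]
    if hmap: col=cv2.applyColorMap(np.clip(q[:,2]/.2*255,0,255).astype(np.uint8)[:,None],cv2.COLORMAP_JET)[:,0]
    o=np.argsort(q[:,2]); q=q[o]; col=col[o]
    im=np.zeros((int((x[1]-x[0])*s),int((y[1]-y[0])*s),3),np.uint8)
    r=((x[1]-q[:,0])*s).astype(int); c=((y[1]-q[:,1])*s).astype(int)
    m=(r>=0)&(r<im.shape[0])&(c>=0)&(c<im.shape[1]); im[r[m],c[m]]=col[m]
    im=np.maximum(im,cv2.dilate(im,np.ones((3,3)))*(im.sum(-1,keepdims=True)==0).astype(np.uint8))
    for g in np.arange(np.ceil(x[0]*10)/10,x[1],.1): cv2.putText(im,f"x{g:.1f}",(0,int((x[1]-g)*s)),0,.35,(0,255,0)); im[int((x[1]-g)*s)]=im[int((x[1]-g)*s)]//2+60
    for g in np.arange(np.ceil(y[0]*10)/10,y[1],.1): cv2.putText(im,f"y{g:.1f}",(int((y[1]-g)*s),10),0,.35,(0,255,0)); im[:,int((y[1]-g)*s)]=im[:,int((y[1]-g)*s)]//2+60
    cv2.imwrite(f,im)
E
python3 - <<'E'
from h import *
p,P=cloud("top"); np.save("pics/P.npy",P)
ortho(p,P,(.25,1.0),(-.5,.45),700,"pics/o1.png",True)
# rollers: above mat
z=P[...,2]; m=(z>.02)&(z<.06)&(P[...,1]>.12)&(P[...,1]<.45)&(P[...,0]>.3)&(P[...,0]<.75)
n,l,s,c=cv2.connectedComponentsWithStats(m.astype(np.uint8))
for i in range(1,n):
    if s[i,4]<40: continue
    q=P[l==i]; mu=q[:,:2].mean(0); w,V=np.linalg.eigh(np.cov((q[:,:2]-mu).T)); a=V[:,1]*np.sign(V[1,1]); t=(q[:,:2]-mu)@a
    print(s[i],mu,np.degrees(np.arctan2(-a[0],a[1])),t.min(),t.max(),np.percentile(q[:,2],[50,95]))
E
```

```text
Traceback (most recent call last):
  File "h.py", line 24, in ortho
    for g in np.arange(np.ceil(y[0]*10)/10,y[1],.1): cv2.putText(im,f"y{g:.1f}",(int((y[1]-g)*s),10),0,.35,(0,255,0)); im[:,int((y[1]-g)*s)]=im[:,int((y[1]-g)*s)]//2+60
                                                                                                                                             ~~^^^^^^^^^^^^^^^^^^^
IndexError: index 665 is out of bounds for axis 1 with size 665
```

```bash
sed -i 's#np.ceil(y\[0\]\*10)/10#np.ceil(y[0]*10+.01)/10#; s#np.ceil(x\[0\]\*10)/10#np.ceil(x[0]*10+.01)/10#' h.py
python3 - <<'E'
from h import *
P=np.load("pics/P.npy"); p=cv2.imread("pics/top0.png")
ortho(p,P,(.25,1.0),(-.5,.45),800,"pics/o1.png",True)
z=P[...,2]; m=(z>.02)&(z<.06)&(P[...,1]>.12)&(P[...,1]<.45)&(P[...,0]>.3)&(P[...,0]<.75)
n,l,s,c=cv2.connectedComponentsWithStats(m.astype(np.uint8))
for i in range(1,n):
    if s[i,4]<40: continue
    q=P[l==i]; mu=q[:,:2].mean(0); w,V=np.linalg.eigh(np.cov((q[:,:2]-mu).T)); a=V[:,1]*np.sign(V[1,1]); t=(q[:,:2]-mu)@a
    print(s[i],mu,np.degrees(np.arctan2(-a[0],a[1])),t.min(),t.max(),np.percentile(q[:,2],[50,95]))
E
```

```text
[158 187  54  18 485] [0.52627107 0.31596822] 6.258207350685096 -0.08294469096734536 0.10646054822152196 [0.03509928 0.04182144]
[167 216  54  19 496] [0.42313983 0.28460801] -9.77604293877705 -0.08225409344921136 0.10582177398299179 [0.03511178 0.04178625]
[165 247  56  15 485] [0.31889656 0.28740836] 3.588445379908278 -0.08365154018497867 0.10712873291032894 [0.03501245 0.04182306]
```

View pics/o1.png

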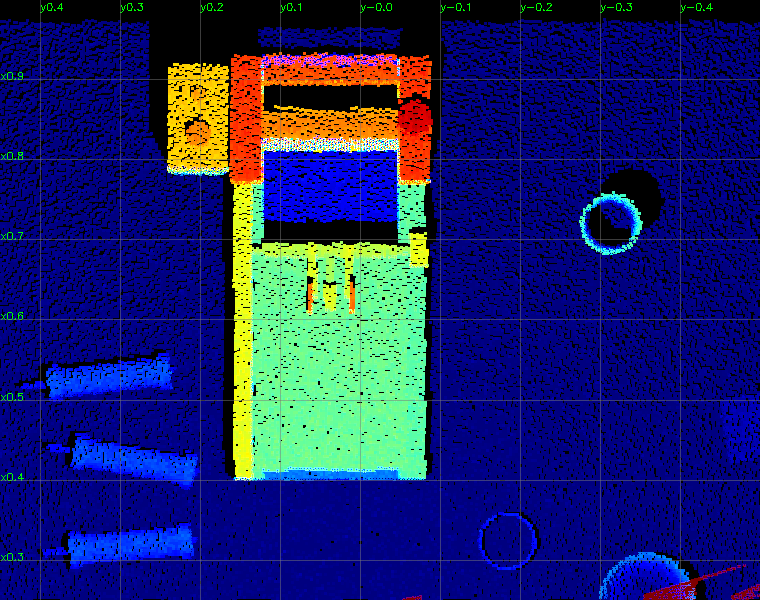

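The height map puts the bed front at x≈0.40 and the sheeter's centreline at y≈0.04. The guard tabs are at about (0.626, 0.04). The rollers' tubes are centred near (0.525,0.30), (0.42,0.28) and (0.32,0.28). The front lip is low, and x 0.40–0.68 is free at y −0.12 to −0.40. Now a closer look from the wrist camera.

```bash
python3 - <<'E'
from h import *
for yaw in (0,180):
    print(yaw,arm.inverse_kinematics([.6,.04,.4],[180,0,yaw]))
arm.movep([.54,.04,.40],[180,0,0]); arm.wait(.3)
p,P=cloud("wrist"); np.save("pics/P2.npy",P); cv2.imwrite("pics/w2.png",p)
ortho(p,P,(.38,.78),(-.13,.2),1400,"pics/o2.png")
print(arm.state()["time_s"],arm.state()["tool_pos"],arm.state()["joints"])
X,Y,Z=P[...,0],P[...,1],P[...,2]
def edge(m,axis):  # per-slice band mean
    q=P[m]; out=[]
    a=np.polyfit(q[:,1-axis],q[:,axis],1); return a
m=(Z>.114)&(Z<.127)&(Y>.11)&(X>.41)&(X<.74); 
q=P[m]; b=np.polyfit(q[:,0],q[:,1],1); print("plate top yaw",np.degrees(np.arctan(b[0])),"y at .6",np.polyval(b,.6),np.percentile(q[:,1],[1,99]),np.median(q[:,2]),m.sum())
m=(Z>.132)&(Z<.16)&(X>.55)&(X<.7)&(Y>-.05)&(Y<.12)
n,l,s,c=cv2.connectedComponentsWithStats(m.astype(np.uint8))
for i in range(1,n):
    if s[i,4]>30:
        q=P[l==i]; print("tab",s[i,4],q.min(0),q.max(0),np.median(q,0))
m=(Z>.114)&(Z<.127)&(Y<-.03)&(X>.6)&(X<.75); q=P[m]; print("bracket",len(q),np.percentile(q,[2,98],axis=0))
m=(Z>.085)&(Z<.1)&(X<.45)
for y in (-.055,.125): 
    q=P[m&(abs(Y-y)<.008)]; print("front x at y",y,np.sort(q[:,0])[:5] if len(q) else 0)
E
```

```text
0 [-3.69653924e+00  6.47778019e+00  7.57041315e+01 -2.54444375e-14
  9.78180883e+01  8.63034608e+01]
180 [ -3.69653924   6.47778019  75.70413153   0.          97.81808827
 -93.69653924]
2.9667 [0.54002996 0.03974537 0.39989073] [-4.13693518e+00 -1.95144525e+00  8.43937220e+01 -3.37242771e-05
  9.75681351e+01  8.58863126e+01]
plate top yaw 0.09742906582254203 y at .6 0.143285796254486 [0.13261802 0.15465737] 0.12000140578098267 4073
tab 178 [0.61007573 0.05703881 0.13318093] [0.64562706 0.06312562 0.15377356] [0.62805629 0.05964484 0.15185076]
tab 181 [0.61003362 0.00519407 0.13585135] [0.64561481 0.01122517 0.15414517] [0.62803953 0.00846891 0.15164985]
bracket 629 [[ 0.6681719  -0.08649526  0.11534287]
 [ 0.70756277 -0.06485289  0.12178431]]
front x at y -0.055 [0.40221955 0.40236223 0.40266974 0.40275852 0.40309185]
front x at y 0.125 [0.40258428 0.4026129  0.40266468 0.40268432 0.40272437]
```

View pics/w2.png

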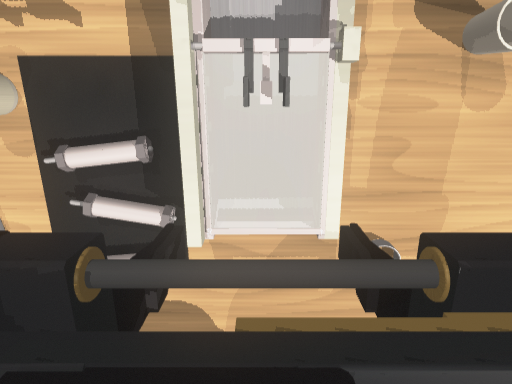

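The sheeter origin comes out at about (0.547, 0.034) with yaw ≈0. The bracket, plate, front edge and tab readings agree to within 1 mm. The guard origin is (0.628, 0.034), and the tab tops read 0.152 m against 0.153 expected. The picture shows the tabs at (248,70) and (285,70), with the two far rollers on the mat. Now I take the guard off.

```bash
python3 - <<'E'
from h import *
R=[180,0,0]
arm.movep([.628,.034,.19],R)
c=arm.move_l([.628,.034,.123],R,feed=.08,max_force=8); print(c)
arm.grasp(30); s=arm.state(); print(s["width"],s["gripper_force"],s["tool_pos"],s["wrist_force"])
if not .028<s["width"]<.037: raise SystemExit
np.save("home.npy",s["tool_pos"])
print(arm.move_l([.628,.034,.143],R,feed=.04,max_force=15)); print(arm.state()["wrist_force"])
p,P=cloud("side"); cv2.imwrite("pics/s3.png",cv2.resize(p[100:260,80:320],None,fx=2.5,fy=2.5))
E
```

```text
False
0.0313961193575498 30.00053964788094 [0.62811879 0.033897   0.12326164] [-0.38760085  0.0737007   3.07917584]
False
[-0.4929634   0.16351354 -4.41932445]
```

View pics/s3.png

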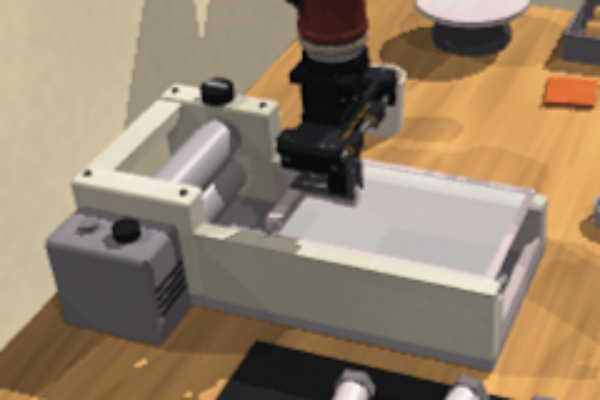

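The guard is level and clear of the rails, and the 4.4 N reading matches its weight. Next I lay it on the table.

```bash
python3 - <<'E'
from h import *
R=[180,0,0]
arm.move_l([.628,.034,.26],R,feed=.12)
arm.move_l([.595,-.225,.26],R,feed=.2)
arm.move_l([.595,-.225,.05],R,feed=.15)
print(arm.move_l([.595,-.225,.0295],R,feed=.03,max_force=6)); s=arm.state(); print(s["tool_pos"],s["wrist_force"])
np.save("table.npy",s["tool_pos"])
arm.open(); arm.move_l([.595,-.225,.16],R,feed=.15)
# rollers: look from above
arm.movep([.36,.27,.36],[180,0,0]); arm.wait(.2)
p,P=cloud("wrist"); ortho(p,P,(.25,.65),(.08,.5),1300,"pics/o4.png"); np.save("pics/P4.npy",P)
pt,Pt=cloud("top"); cv2.imwrite("pics/t4.png",pt)
for P in (P,Pt):
    z=P[...,2]; m=(z>.02)&(z<.06)&(P[...,1]>.15)&(P[...,1]<.45)&(P[...,0]>.25)&(P[...,0]<.65)
    n,l,s,c=cv2.connectedComponentsWithStats(m.astype(np.uint8))
    for i in range(1,n):
        if s[i,4]<150: continue
        q=P[l==i]; mu=q[:,:2].mean(0); w,V=np.linalg.eigh(np.cov((q[:,:2]-mu).T)); a=V[:,1]*np.sign(V[1,1]); t=(q[:,:2]-mu)@a; b=(q[:,:2]-mu)@[a[1],-a[0]]
        tub=t[abs(b)>.013]
        print(s[i,4],mu,np.degrees(np.arctan2(-a[0],a[1])),t.min(),t.max(),np.percentile(tub,[1,99]),np.percentile(b,[1,99]),np.percentile(q[:,2],[50,95]))
print(arm.state()["time_s"])
E
```

```text
True
[ 0.59443636 -0.22473558  0.03024647] [0.59691823 0.50162683 5.26880566]Traceback (most recent call last):
  File "<stdin>", line 20, in <module>
    return _quantile_unchecked(
        a, q, axis, out, overwrite_input, method, keepdims, weights)
    return _ureduce(a,
                    func=_quantile_ureduce_func,
    ...<5 lines>...
                    overwrite_input=overwrite_input,
                    method=method)
    r = func(a, **kwargs)
    result = _quantile(arr,
                       quantiles=q,
    ...<2 lines>...
                       out=out,
                       weights=wgt)
    slices_having_nans = np.isnan(arr[-1, ...])
                                  ~~~^^^^^^^^^
IndexError: index -1 is out of bounds for axis 0 with size 0
```

View pics/o4.png

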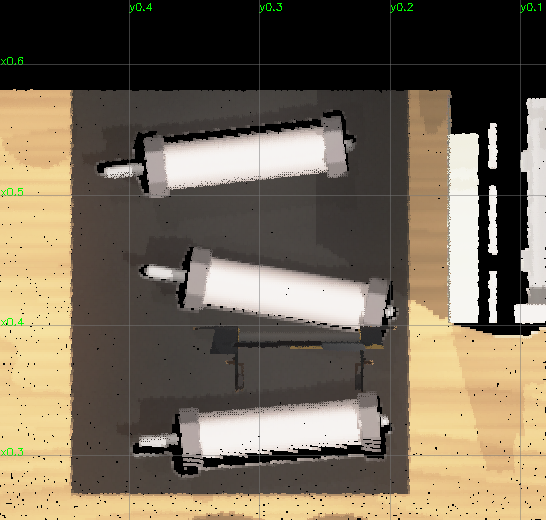

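View pics/t4.png

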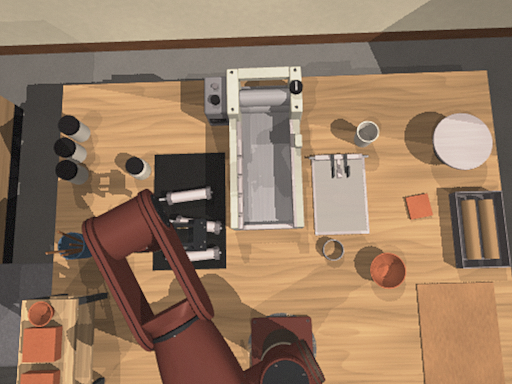

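All three rollers are clearly seen, and the guard lies flat on the table at (340,195) with nothing touching it. Next comes the roller finder and the pick-and-fit routine, starting with the far roller into the x=+99 bay. I hold the tool at a 30° tilt so the opening fingers clear the neighbouring roller.

```bash
cat > r.py <<'E'
from h import *
S=np.array([.547,.034,0]); T=.012
def find(P,seed):
    for k in range(4):
        d=np.linalg.norm(P[...,:2]-np.array(seed)[:2],axis=-1)
        q=P[(P[...,2]>.029)&(P[...,2]<.046)&(d<.095)][:,:2]
        mu=q.mean(0); w,V=np.linalg.eigh(np.cov((q-mu).T)); a=V[:,1]*np.sign(V[1,1]); n=np.array([a[1],-a[0]])
        t=(q-mu)@a; b=(q-mu)@n; c=mu+a*(np.percentile(t,1)+np.percentile(t,99))/2+n*(np.percentile(b,2)+np.percentile(b,98))/2
        seed=c
    print("roller",c,"phi",np.degrees(np.arctan2(-a[0],a[1])),"len",np.ptp(np.percentile(t,[1,99])),"wid",np.ptp(np.percentile(b,[2,98])),len(q))
    return c,np.degrees(np.arctan2(-a[0],a[1]))
def rot(phi,tilt): return (Ro.from_euler('y',-tilt,degrees=True)*Ro.from_euler('xyz',[180,0,90+phi],degrees=True))
def at(axis,phi,tilt):
    r=rot(phi,tilt); return list(np.array(axis)+r.apply([0,0,T])),list(r.as_euler('xyz',degrees=True))
def look(): 
    arm.movep([.36,.27,.36],[180,0,0]); arm.wait(.15); return cloud("wrist")
def pick(c,phi):
    p,o=at([*c,.02],phi,0); arm.movep([p[0],p[1],.11],o)
    print("pickcontact",arm.move_l(p,o,feed=.12,max_force=10)); arm.grasp(25); s=arm.state(); print("width",s["width"])
    if not .032<s["width"]<.042: raise SystemExit("bad grip")
    arm.move_l([p[0],p[1],.16],o,feed=.2)
def m(x,y,z,tilt,feed=.06,f=None,tag=""):
    p,o=at(S+[x,y,z],0,tilt); r=arm.move_l(p,o,feed=feed,max_force=f); s=arm.state()
    a=s["tool_pos"]-rot(0,tilt).apply([0,0,T])-S; print(tag,r,np.round(a*1e3,1),np.round(s["wrist_force"],1)); return r
def fit(bx,tilt=30):
    p,o=at(S+[bx,-.016,.2],0,tilt); arm.movep(p,o)
    m(bx,-.016,.118,tilt,.1,10,"down")
    m(bx,.004,.118,tilt,.06,10,"press")
    if m(bx,.004,.069,tilt,.04,10,"lower"): raise SystemExit("stopped lowering")
    m(bx,-.0095,.069,tilt,.03,8,"into hole")
E
python3 - <<'E'
from r import *
P=np.load("pics/P4.npy")
for s in ((.525,.313),(.428,.28),(.318,.285)): find(P,s)
c,f=find(P,(.525,.313)); 
print(arm.state()["time_s"]); pick(c,f); fit(.099)
p,P=cloud("side"); cv2.imwrite("pics/s5.png",cv2.resize(p[80:280,80:320],None,fx=2.5,fy=2.5)); print(arm.state()["time_s"])
E
```

```text
roller [0.473683   0.29207759] phi -70.25747706202593 len 0.159829305687421 wid 0.14007145269616603 4271
roller [0.4701576  0.28968634] phi -70.20104510513092 len 0.16254024191775882 wid 0.1371780306290895 4216
roller [0.36742929 0.28093702] phi 82.26580236456722 len 0.14161375603590332 wid 0.14285772235489938 3707
roller [0.473683   0.29207759] phi -70.25747706202593 len 0.159829305687421 wid 0.14007145269616603 4271
15.825
pickcontact True
width 0.0006640568404491492bad grip
```

The finder mixed neighbouring rollers and I acted on it without checking. I back off, restrict the window, add a sanity check, and look again.

```bash
python3 - <<'E'
s=open('r.py').read()
a=s.index("def find"); b=s.index("def rot")
s=s[:a]+'''def rollers(P):
    g=np.zeros((500,500),np.uint8); q=P[(P[...,2]>.027)&(P[...,2]<.046)][:,:2]
    q=q[(q[:,0]>.2)&(q[:,0]<.69)&(q[:,1]>.175)&(q[:,1]<.6)]
    ij=((q-[.2,.12])*1000).astype(int); g[ij[:,0],ij[:,1]]=1
    g=cv2.morphologyEx(g,cv2.MORPH_CLOSE,np.ones((5,5))); n,l,st,_=cv2.connectedComponentsWithStats(g); lab=l[ij[:,0],ij[:,1]]; out=[]
    for i in range(1,n):
        if st[i,4]<2500: continue
        (cx,cy),(w,h),_=rc=cv2.minAreaRect((q[lab==i]).astype(np.float32)*1000); bp=cv2.boxPoints(rc)
        e=max((bp[1]-bp[0],bp[2]-bp[1]),key=np.linalg.norm); e=e*np.sign(e[1]); phi=np.degrees(np.arctan2(-e[0],e[1]))
        print("roller",round(cx,1),round(cy,1),"phi",round(phi,1),"size",round(w),round(h)); 
        if 145<max(w,h)<162 and 30<min(w,h)<48: out.append((cx/1000,cy/1000,phi))
    return sorted(out,reverse=True)
'''+s[b:]
open('r.py','w').write(s)
E
python3 - <<'E'
from r import *
t=arm.state()["tool_pos"]; print(t); arm.move_l([t[0],t[1],.2]); arm.open()
rollers(np.load("pics/P4.npy")); print("now")
p,P=look(); print(rollers(P)); ortho(p,P,(.2,.62),(.08,.5),1200,"pics/o5.png"); print(arm.state()["time_s"])
E
```

```text
[0.47303932 0.29168399 0.02930633]
roller 319.2 284.5 phi 5.2 size 37 152
roller 424.0 279.9 phi -9.7 size 152 37
roller 528.8 311.3 phi 6.3 size 38 152
now
roller 320.0 284.4 phi 5.3 size 37 152
roller 422.9 280.2 phi -8.6 size 152 37
roller 528.6 311.4 phi 6.7 size 38 152
[(0.5286423950195313, 0.31136004638671877, np.float32(6.6648164)), (0.4229018859863281, 0.2801885375976563, np.float32(-8.572014)), (0.3199569091796875, 0.28435751342773435, np.float32(5.3333783))]
22.8917
```

View pics/o5.png

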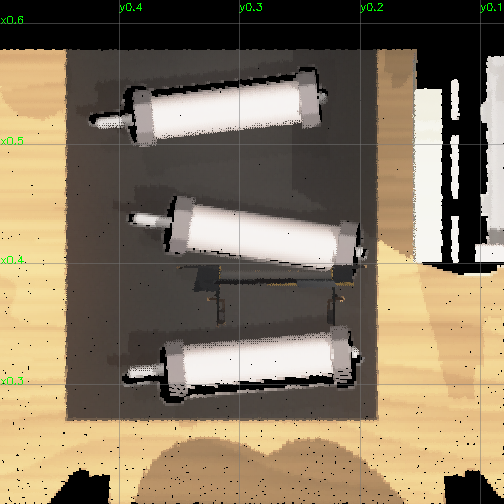

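Nothing was harmed: the rollers moved by no more than 1 mm. The sizes now read 152×37 and the angles match the picture. Fitting the far roller.

```bash
python3 - <<'E'
from r import *
x,y,f=.5286,.3114,6.5
pick((x,y),f); fit(.099)
p,P=cloud("side"); cv2.imwrite("pics/s5.png",cv2.resize(p[80:280,80:320],None,fx=2.5,fy=2.5)); print(arm.state()["time_s"])
E
```

```text
pickcontact False
width 0.03545588462886442
down False [ 99.7 -16.  118.9] [-0.7  0.9 -1.7]
press False [ 99.7   3.9 119. ] [ 0.7 -1.9  0.1]
lower False [98.8  4.  68.9] [-0.5 -2.5 -0.3]
into hole True [98.5 -8.8 68.4] [ 1.3  0.7 -0.3]
31.775
```

View pics/s5.png

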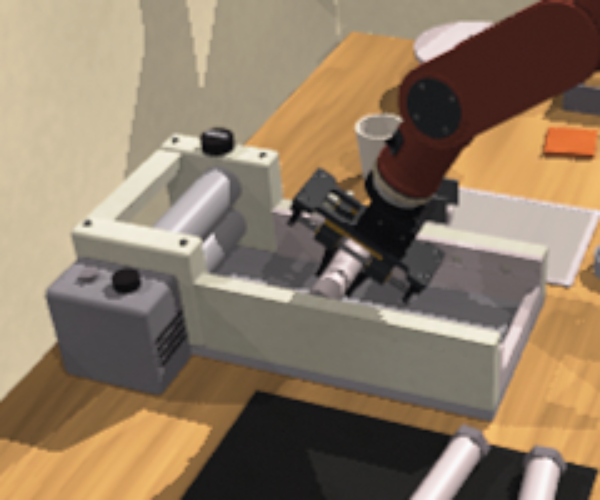

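It went in as planned: the spring loaded up, the lowering was free, and the collar met the right rail at y −8.8. Seat it, release, back out along the tool axis and check.

```bash
cat >> r.py <<'E'
def finish(bx,tilt=30):
    m(bx,-.009,.0665,tilt,.02,6,"seat"); arm.open()
    s=arm.state(); p=s["tool_pos"]-rot(0,tilt).apply([0,0,.09]); arm.move_l(list(p),feed=.12)
def bays():
    arm.movep([.48,.02,.36],[180,0,0]); arm.wait(.15); p,P=cloud("wrist")
    for b in (.099,.033,-.033,-.099):
        d=P[...,:2]-S[:2]; k=(abs(d[...,0]-b)<.03)&(abs(d[...,1])<.1)&(P[...,2]>.07)&(P[...,2]<.12)&(d[...,1]>-.0845)&(d[...,1]<.0845)
        q=P[k]-S
        if len(q)<200: print(b,"empty"); continue
        for y0,y1 in ((-.055,-.035),(.03,.05)):
            w=q[(q[:,1]>y0)&(q[:,1]<y1)]; i=w[:,2]>np.percentile(w[:,2],60); print(b,y0,"x",w[i,0].mean().round(4),"top z",np.percentile(w[:,2],97).round(4),end=" ")
        print("y",np.percentile(q[:,1],[1,99]).round(4))
    return p,P
E
python3 - <<'E'
from r import *
finish(.099)
p,P=bays(); cv2.imwrite("pics/w6.png",p)
p,P=look(); print(rollers(P),arm.state()["time_s"])
E
```

```text
seat False [99.1 -8.8 66.5] [ 0.2  3.5 -0.6]
0.099 -0.055 x 0.098 top z 0.0843 0.099 0.03 x 0.0985 top z 0.0842 y [-0.0832  0.0661]
0.033 empty
-0.033 empty
-0.099 empty
roller 319.1 284.4 phi 5.2 size 37 152
roller 422.9 280.3 phi -8.9 size 152 38
[(0.4228664855957031, 0.28031631469726564, np.float32(-8.889849)), (0.3191302490234375, 0.28442242431640624, np.float32(5.1575937))] 36.9417
```

View pics/w6.png

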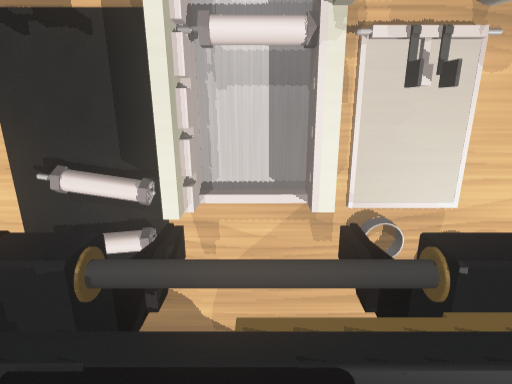

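The first roller is home at (255,30): tube top at 84.3 mm level, x 98, collar end at about −84. Now the second roller into the x=33 bay.

```bash
python3 - <<'E'
from r import *
pick((.4229,.2803),-8.9); fit(.033); finish(.033)
p,P=bays(); p,P=look(); print(rollers(P),arm.state()["time_s"])
E
```

```text
pickcontact False
width 0.03537105470413041
down False [ 33.6 -15.9 118.8] [ 1.   0.1 -1.5]
press False [ 33.7   3.9 118.9] [ 0.6 -2.7 -1.6]
lower False [32.8  4.  68.9] [-1.2 -3.  -1.1]
into hole True [32.7 -9.1 68.6] [ 0.5  1.2 -1.6]
seat False [33.3 -9.1 66.6] [ 1.3  1.2 -0.9]
0.099 -0.055 x 0.0983 top z 0.0841 0.099 0.03 x 0.0989 top z 0.0845 y [-0.083   0.0665]
0.033 -0.055 x 0.0329 top z 0.0841 0.033 0.03 x 0.0328 top z 0.0844 y [-0.0833  0.0662]
-0.033 empty
-0.099 empty
roller 319.1 284.4 phi 5.2 size 37 152
[(0.3190738525390625, 0.2844495849609375, np.float32(5.2083163))] 50.7167
```

Both rollers are home. The third goes in the x=−33 bay, then I recheck everything including the guard.

```bash
python3 - <<'E'
from r import *
pick((.3191,.2844),5.2); fit(-.033); finish(-.033)
p,P=bays(); ps,_=cloud("wrist")
g=np.load("table.npy"); arm.movep([.51,-.22,.36],[180,0,0]); arm.wait(.15); p,P=cloud("wrist"); cv2.imwrite("pics/w8.png",p)
X,Y,Z=P[...,0],P[...,1],P[...,2]
k=(Z>.042)&(Z<.065)&(X>.54)&(X<.66)&(Y>-.29)&(Y<-.16); n,l,s,c=cv2.connectedComponentsWithStats(k.astype(np.uint8))
for i in range(1,n):
    if s[i,4]>30: q=P[l==i]; print("tab",s[i,4],q.min(0),q.max(0),np.median(q,0))
pt,_=cloud("top"); cv2.imwrite("pics/t8.png",pt); print(g,arm.state()["time_s"])
E
```

```text
pickcontact False
width 0.03510728251589663
down False [-32.4 -16.  118.8] [ 0.3  0.  -2.3]
press False [-32.3   3.9 119. ] [ 1.6 -2.5 -1.3]
lower False [-33.2   4.1  68.9] [-0.3 -1.9 -1. ]
into hole True [-33.6  -9.2  68.5] [ 0.7  0.2 -1.1]
seat False [-32.9  -9.2  66.4] [-0.4 -0.6 -1. ]
0.099 -0.055 x 0.0983 top z 0.0843 0.099 0.03 x 0.0987 top z 0.0841 y [-0.0832  0.0665]
0.033 -0.055 x 0.0328 top z 0.0843 0.033 0.03 x 0.0328 top z 0.0843 y [-0.083   0.0662]
-0.033 -0.055 x -0.0331 top z 0.0841 -0.033 0.03 x -0.0334 top z 0.0842 y [-0.0831  0.0713]
-0.099 empty
tab 129 [ 0.57713028 -0.20160405  0.04573467] [ 0.61100805 -0.19592098  0.0613405 ] [ 0.59377307 -0.1989858   0.05873184]
tab 128 [ 0.57729021 -0.25304893  0.04461674] [ 0.61112568 -0.24739809  0.0613737 ] [ 0.59449496 -0.24982212  0.0585567 ]
[ 0.59443636 -0.22473558  0.03024647] 64.6917
```

View pics/t8.png

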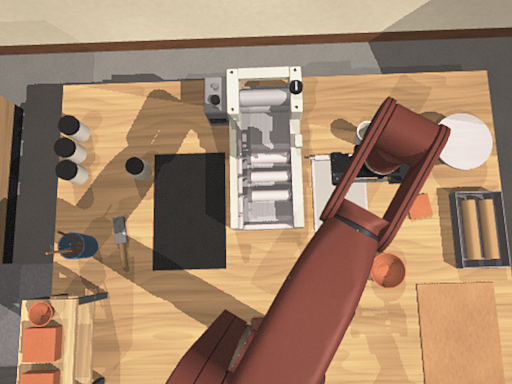

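All three rollers are home in the bays at (268,155), (268,175) and (268,195), the mat is empty, and there is no fourth roller. The guard has not moved. Now I put it back at the recorded home pose.

```bash
python3 - <<'E'
from r import *
R=[180,0,0]; g=np.load("table.npy"); h=np.load("home.npy"); x,y=g[:2]
arm.movep([x,y,.12],R); print(arm.move_l([x,y,.031],R,feed=.08,max_force=8))
arm.grasp(30); w=arm.state()["width"]; print(w)
if not .028<w<.037: raise SystemExit
arm.move_l([x,y,.26],R,feed=.12); print(arm.state()["wrist_force"])
arm.move_l([h[0],h[1],.26],R,feed=.2); arm.move_l([h[0],h[1],.15],R,feed=.1)
print(arm.move_l([h[0],h[1],.1225],R,feed=.03,max_force=7)); s=arm.state(); print(s["tool_pos"],h,s["wrist_force"])
if s["tool_pos"][2]>.127: raise SystemExit("high")
arm.open(); arm.wait(.3); arm.move_l([h[0],h[1],.2],R,feed=.1)
arm.movep([.54,.034,.40],R); arm.wait(.2); p,P=cloud("wrist"); cv2.imwrite("pics/w9.png",cv2.resize(p[:240,130:420],None,fx=2.6,fy=2.4))
X,Y,Z=P[...,0],P[...,1],P[...,2]
k=(Z>.132)&(Z<.16)&(X>.55)&(X<.7)&(Y>-.05)&(Y<.12); n,l,s,c=cv2.connectedComponentsWithStats(k.astype(np.uint8))
for i in range(1,n):
    if s[i,4]>30: q=P[l==i]; print("tab",q.min(0),q.max(0),np.median(q,0))
for xx in (.43,.66):
    for yy in (-.03,.10): q=P[(abs(X-xx)<.012)&(abs(Y-yy)<.012)]; print(xx,yy,np.median(q[:,2]))
print(arm.state()["time_s"])
E
```

```text
False
0.0309542513209588
[ 0.11907275 -0.13247499 -4.00564932]
True
[0.62764289 0.03392655 0.12419651] [0.62811879 0.033897   0.12326164] [-0.55849499 -0.60060088  5.65825641]
tab [0.61010229 0.05706989 0.13318827] [0.64543554 0.06311259 0.15388297] [0.62851911 0.05958801 0.15176686]
tab [0.6100681  0.0051438  0.14120366] [0.64542932 0.01122718 0.1545862 ] [0.62863098 0.00873975 0.15169098]
0.43 -0.03 0.0951108314555012
0.43 0.1 0.09529779226142618
0.66 -0.03 0.09507970582224984
0.66 0.1 0.09518348737526752
76.9667
```

View pics/w9.png

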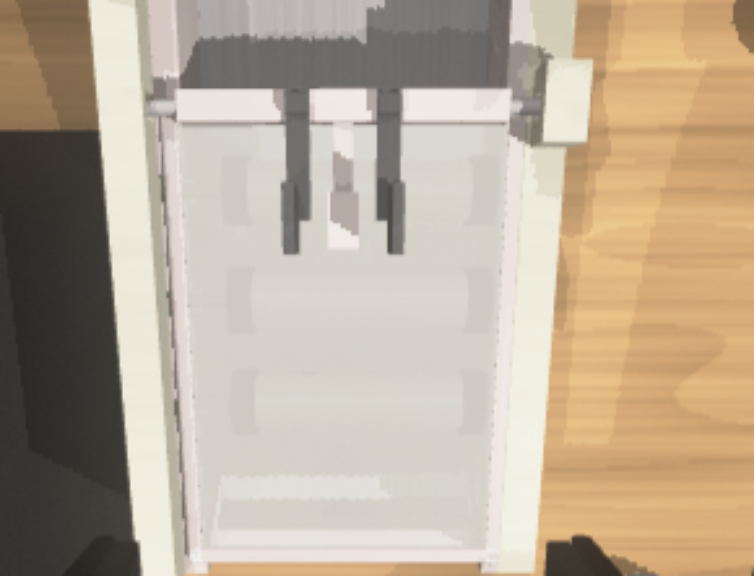

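The guard is flat, with its top at 95 mm at all four points. The tabs are fully spread at their original place, and both pins enter their pockets at (160,106) and (527,104). All three rollers show beneath. Handing in.

```bash
python3 -c "
from rig import arm
print(arm.job_done())"
```

```text
the job is handed in; nothing more can be done
None
```

The clay sheeter is ready and handed in at about 77 s of the 210: all three rollers that were there are home in the bays at x 99, 33 and −33 mm, and the guard is back flat with both pins in their pockets. One early pick came down between two rollers after a bad position estimate and shifted them by about 1 mm.

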